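# Open the test box to the set inspection angle and hold it

## Robot

A 6-joint arm with a two-finger parallel gripper is mounted at the origin on a cart in front of the work surface, level with it; the furniture and walls round the work are solid. World frame = base frame: x ahead of the robot, y to its left, z up, the work surface at z = 0. Lengths are in m, angles in rad, forces in N, time in s.
With the tool pointing down it reaches from about 0.375 to 0.9 m from the base axis. Payload 3.1 kg.
Tool frame: the origin (TCP) lies at the very end of the fingers, on their centre line; the grasp point (between the pads) lies 19 mm behind it; z points along the fingers, y is the direction in which the jaws open and shut (so a half turn about z gives the same grasp; the last joint's range is limited). The gripper opens to 87 mm and grips with 3 to 60 N. Pads are 19 mm wide; open, the fingers measure 117 mm over their backs; the gripper's body (75 mm by 190 mm) begins 51 mm behind the grasp point.
Start: joints at [-1.458, 0.527, 1.433, -0, 1.181, -0.178], TCP at [0.179, -0.599, 0.223] pointing down, gripper open.
Joint ranges: [-3.08, 3.08], [-0.75, 2.2], [0.22, 2.44], [-1.43, 4.57], [0, 2.65], [-2.85, 2.85]. Speed limits (rad/s): [2.79, 2.79, 3.14, 3.14, 3.14, 3.14].

## Interface

Orientations are given as a unit quaternion [x, y, z, w].
In Python, from rig import robot gives the robot as it stands.
- The arm moves only by the tool arm_command, never from a script. Its argument "targets" is a list of rows, each a list of 5 numbers: the shift along the tool's x, y, z in cm, then the turn about the tool's z in rad, then the finger opening in cm, from 0 to 8.7. In form: [[dx, dy, dz, spin, hand], ...]. A call has 1 to 5 rows; each row is the pose to reach, as a shift and turn from the pose commanded when the call began, along the tool's axes at that moment; what a row does not reach only later rows make up. A row lasts 1/8 s, in which the tool goes at most 62.5 mm and 10.7 degrees, less where a joint would pass 70% of its speed; a pose out of reach is approached as far as the arm can. A call with a gripper value outside its range is refused whole. The fingers move at their own pace and stop on an object; "newtons" is the grip in N (left out, the last holds). Time passes only in rows, so rows that repeat a pose let the fingers close. It gives the time, the measured TCP pose, the force and the opening at its end, in the units of the state.
- robot.get_obs(): the state, without advancing time (a new reading comes with each control period).
- robot.camera(name): name is "side" or "top" or "wrist"; returns (picture, depth): 420x560x3 uint8, red, green, blue; 420x560 float32, m along the optical axis (not along the pixel's ray), 0 where there is no reading.
- robot.camera_model(name): a dict with "mtx" (3x3 intrinsics, pixels), "k1" (the pictures are not rectified: a ray, as slopes to the right and down, at radius r is drawn at 1 + k1 r^2 times it, then the intrinsics apply), "extrinsics" (4x4, takes a point from world to camera coordinates). Camera axes: x right, y up, looking along -z (the intrinsics and any distortion apply to the point x, -y, -z); pixel columns grow to the right and rows downward; lengths in m; the calibration is good to about 2 mm. A picture is of the moment at which its call begins: read the wrist's pose just before it. camera_model takes no time and is no camera call; for the wrist camera it gives the pose at the moment of the call.
- robot.hand_in(): hands the job in, once; it reports no verdict.
The state is a dict: "time": time; "q": joint angles; "joint_velocities": joint speeds; "joint_torque": joint torques, N m; "position": TCP position; "tool_rot": TCP orientation; "ft_force": force on the tool from outside, world axes, zero at the start; "moment": the same for the moment, N m; "grip_width": finger opening in m.
Only numpy, scipy, OpenCV 4.12 (cv2) and the standard library are available. Lean on these libraries where they do the work, as an engineer would, in place of code of your own. Each camera call takes 0.05 s, during which the arm holds its last target.

## Task

The flap of the grey test box is kept shut by a round steel bar lying on it. Without lifting the bar, roll it along the top of the box off the flap and into the cradle at the other end, leaving the flap shut meanwhile. Then swing the flap up to the angle at which the pointer on the protractor is set, so that flap and pointer are parallel, and finish while still holding it there with the fingers, since it falls shut when let go; leave the pointer as it is set and do not disturb the loose things around the box.

Things in the scene. Friction and masses are not known exactly. Their poses are not given: they have to be found in the camera images.
- test_box: Grey hollow box fixed to the bench, turned by some yaw, 150 (x) x 200 (y) mm; origin on the bench under its centre, z up. The flap covers y = -30 to +100 mm, its top 89 mm up; then a fixed lip level with it (to y = -52) and the cradle (to y = -92). On its +x side, at x = +82 to +96 mm, stands a protractor band 115 to 145 mm from the hinge line, up to 225 mm above the bench.
- round_bar: Plain steel bar, 30 mm in diameter, 110 mm long, 0.3 to 0.6 kg, lying on the flap along the box's x; origin at its middle, 104 mm above the bench while on the flap. It rolls freely along the box's y. Ribs 4 mm high at the flap's free edge and sides keep it on. Its own x is its length; its own z points up at the start.
- cradle (a point): Where the middle of the round bar is when it lies in the cradle: a trough along the box's x, 40 mm wide, its floor 8 mm lower than the flap's top, with a 20 mm high end stop (above the flap's top) on the box's -y side.
- hinge (a point): Point on the flap's hinge line, 87 mm above the bench; the hinge line runs along the box's x (the axes here are those of the box). The grip bar's middle lies 180 mm from this point, square to the hinge line.
- grip_bar (a point): Middle of the flap's grip bar: a round bar 8 mm thick, 80 mm long, parallel to the hinge line, 50 mm beyond the flap's free edge (46 mm clear gap between), 87 mm above the bench when shut. Axes of the flap: x along the hinge line, y from hinge to free edge, z out of the flap's top.
- flap (a joint): Flap angle in rad: 0 shut (level), growing as the grip bar rises, up to 1.75. The flap (146 x 130 mm aluminium plate, 4 mm thick, ribs 4 mm, 0.2 to 0.4 kg) swings almost freely and falls shut when let go.
- pointer (a joint): Angle of the pointer in rad, same zero, axis and sense as the flap: the flap is at the set angle when both are equal. Set between 0.45 and 0.95; a stiff friction joint.
- pointer_tip (a point): Tip of the pointer, a dark flat arm 7 mm wide just in front of the protractor band, 142 mm from the hinge line. The axes are the pointer's: x along the hinge line, y from the hinge line to the tip.
- hex_keys: Red flat hex key holder, 24 x 98 x 16 mm, loose on the bench to the right of the box. Leave alone.
- loupe: Black loupe, 41 mm across, 36 mm high, loose on the bench to the left of the box. Leave alone.
- connector: Green connector block, 18 x 52 x 19 mm, loose on the bench to the left of the box. Leave alone.
- cutters: Side cutters with blue handles, 50 x 130 x 12 mm, loose on the bench far to the left of the box. Leave alone.
- heat_sink: Black finned heat sink, 45 x 45 x 23 mm, loose on the bench left of the box. Leave alone.
- spare_board: Small green circuit board, 60 x 85 x 16 mm, loose on the bench right of the box. Leave alone.
Not all that is in view belongs to the job. Several things have the shape of the round_bar; the one meant has the colours described above.

How it is judged:
By the outcome, as a careful person would: the job done as asked, in the order asked, and still so for the second after the job is handed in, while the arm keeps its last pose, push and grip.
It also fails if it takes over 48 s, if anything falls off the work surface, if the arm or the gripper's body presses on something with over 40 N, if the wrist force passes 120 N, or if a joint passes its speed limit or range.

## Working session

There is one attempt and no reset: what is moved stays moved. The work goes in short steps, Python scripts to look and compute and a tool call to move; the robot and the scene stay as the last step left them, time stands still between calls to the robot, and variables do not carry over. Pictures are saved under pics/ and viewed, and the job is handed in when it is done.

Besides the shell and the picture viewer there is one more tool, called after "Request:" as name([rows], argument=value, ...), one row to a line, values as JSON. arm_command: Moves the arm, as the interface text tells. Its arguments: {"type":"object","properties":{"targets":{"type":"array","items":{"type":"array","items":{"type":"number"}}},"newtons":{"type":"number"}},"required":["targets"]}

```bash
ls; mkdir -p pics; python3 - <<'E'
from rig import robot
import cv2,numpy as np
o=robot.get_obs();print(o)
for n in("side","top","wrist"):
    m=robot.camera_model(n)
    p,d=robot.camera(n)
    np.savez(f"pics/{n}0.npz",p=p,d=d,**{k:np.array(v) for k,v in m.items()})
    cv2.imwrite(f"pics/{n}0.png",p[:,:,::-1]);print(n,m)
E
```

```text
pics
{'time': 0.0, 'q': array([-1.45848842e+00,  5.28469636e-01,  1.43390113e+00, -1.73249134e-06,
        1.18136803e+00, -1.78478704e-01]), 'joint_velocities': array([-0.00071069,  0.00239195,  0.00143916,  0.00034121, -0.00122333,
        0.00060344]), 'joint_torque': array([-1.02501355e-03, -4.40039492e+01, -1.76592636e+01,  6.33795164e-02,
        5.81788807e-02, -1.48799109e-04]), 'position': array([ 0.17914913, -0.59801752,  0.22156986]), 'tool_rot': array([ 9.89448382e-01,  1.44881838e-01,  3.46959229e-05, -1.07251059e-03]), 'ft_force': array([-0.75799728, -0.10250609, -0.23377233]), 'moment': array([-0.01247892,  0.03377314, -0.02776343]), 'grip_width': 0.08713434067795714}
side {'mtx': array([[416.74357301,   0.        , 279.46497866],
       [  0.        , 416.74357301, 204.21352613],
       [  0.        ,   0.        ,   1.        ]]), 'k1': -0.04352287268627581, 'extrinsics': array([[-8.96321263e-01, -4.43403661e-01,  1.17739278e-03,
         4.87835336e-01],
       [ 2.25453353e-01, -4.53454479e-01,  8.62293350e-01,
        -1.43761354e-01],
       [-3.81810134e-01,  7.
[... 449 characters left out ...]
6439809e-01, -2.76475419e-02,  1.61777986e-01,
        -5.03833052e-01],
       [-1.61830167e-01,  3.54476750e-04,  9.86818560e-01,
        -1.50566862e+00],
       [ 0.00000000e+00,  0.00000000e+00,  0.00000000e+00,
         1.00000000e+00]])}
wrist {'mtx': array([[297.80649623,   0.        , 279.20415986],
       [  0.        , 297.80649623, 211.27135567],
       [  0.        ,   0.        ,   1.        ]]), 'k1': -0.0668279458127459, 'extrinsics': array([[ 0.28655856, -0.95806062, -0.00200818, -0.62255597],
       [ 0.92076822,  0.27598222, -0.2757167 ,  0.03274275],
       [ 0.26470754,  0.07715991,  0.96123684, -0.39034981],
       [ 0.        ,  0.        ,  0.        ,  1.        ]])}
```

View pics/side0.png

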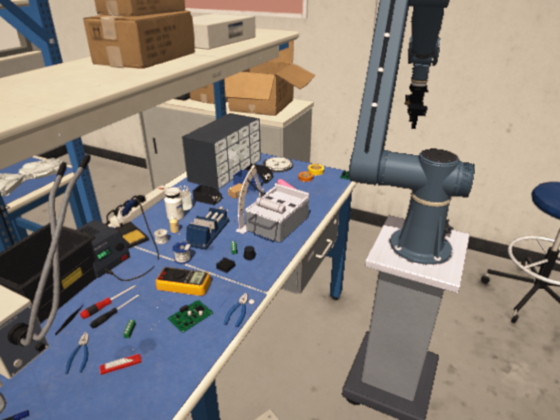

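View pics/top0.png

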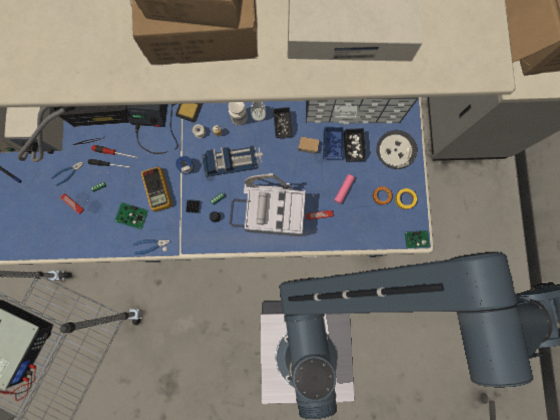

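View pics/wrist0.png

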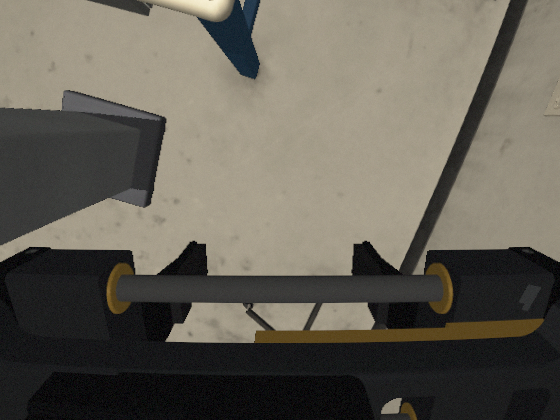

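```bash
cat > h.py <<'E'
import numpy as np,cv2
def load(n):
    return dict(np.load(f"pics/{n}.npz"))
def snap(robot,n,tag):
    m=robot.camera_model(n);p,d=robot.camera(n)
    np.savez(f"pics/{tag}.npz",p=p,d=d,**{k:np.array(v) for k,v in m.items()})
    return load(tag)
def rays(m,uv):
    uv=np.array(uv,float).reshape(-1,1,2)
    n=cv2.undistortPoints(uv,m['mtx'],np.array([float(m['k1']),0,0,0,0])).reshape(-1,2)
    # cv: distorted = x*(1+k1 r^2): same
    c=np.c_[n[:,0],-n[:,1],-np.ones(len(n))]
    E=m['extrinsics'];R=E[:3,:3];t=E[:3,3]
    return -R.T@t, c@R
def onz(m,uv,z):
    o,d=rays(m,uv);s=(z-o[2])/d[:,2];return o+d*s[:,None]
def dep(m,uv):
    o,d=rays(m,uv);uv=np.array(uv,int).reshape(-1,2)
    return o+d*m['d'][uv[:,1],uv[:,0]][:,None]
def proj(m,P):
    P=np.atleast_2d(P);c=P@m['extrinsics'][:3,:3].T+m['extrinsics'][:3,3]
    x=c[:,0]/-c[:,2];y=-c[:,1]/-c[:,2];r=1+float(m['k1'])*(x*x+y*y)
    return np.c_[x*r*m['mtx'][0,0]+m['mtx'][0,2],y*r*m['mtx'][1,1]+m['mtx'][1,2]]
def crop(m,x0,y0,x1,y1,s,name):
    c=m['p'][y0:y1,x0:x1,::-1]
    cv2.imwrite(f"pics/{name}.png",cv2.resize(c,None,fx=s,fy=s,interpolation=cv2.INTER_CUBIC))
E
python3 - <<'E'
from h import *
t=load("top0");s=load("side0")
crop(t,180,150,350,260,4.5,"topc");crop(s,190,140,350,290,4,"sidec")
print(dep(t,[[300,60],[350,30],[350,92],[275,208],[265,208],[234,214],[250,300]]))
E
```

```text
[[ 0.78575962  0.02201053  0.59583163]
 [ 0.80923481 -0.08663258  0.67778923]
 [ 0.70106824 -0.09461037  0.59424728]
 [ 0.51301952  0.09446677  0.08553157]
 [ 0.50900242  0.12853841  0.11424398]
 [ 0.50922276  0.24613671  0.00270825]
 [ 0.1690297   0.24459581 -0.77237477]]
```

View pics/topc.png

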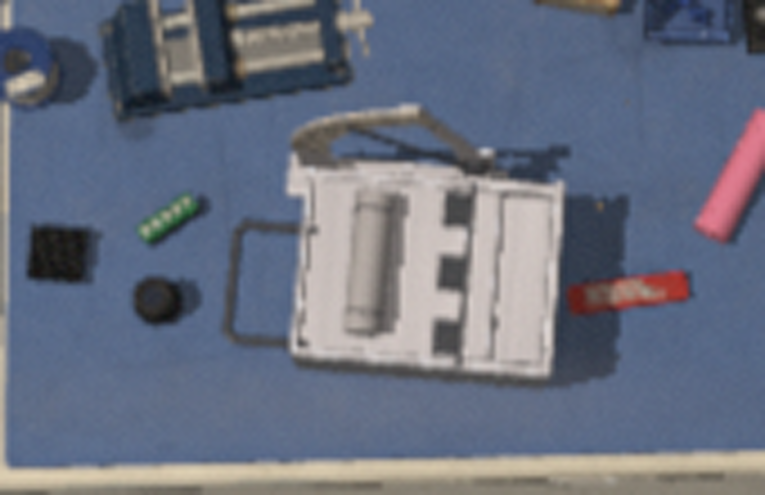

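View pics/sidec.png

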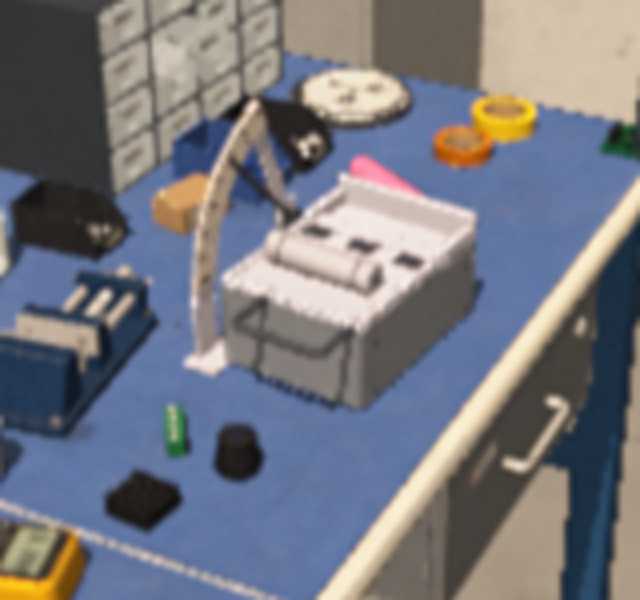

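```bash
python3 - <<'E'
from h import *
t=load("top0")
P=lambda l,z:onz(t,np.array(l)/4.5+[180-.4,150-.4],z)
c=P([[303,168],[292,358],[562,183],[550,375]],.089);print(c)
b=P([[378,192],[360,333]],.11);print("bar",b,b.mean(0))
g=P([[237,225],[228,335]],.088);print("grip",g,g.mean(0))
d=c[0]+c[1]-c[2]-c[3];print("yaw from y dir",np.degrees(np.arctan2(-d[0],d[1])))
e=b[0]-b[1];print(np.degrees(np.arctan2(e[1],e[0])));e=g[0]-g[1];print(np.degrees(np.arctan2(e[1],e[0])))
print(c.mean(0))
o=dep(t,[[x,y] for x,y in [(300,60),(250,70)]]);print(o)
E
```

```text
[[ 0.59018753  0.19093089  0.089     ]
 [ 0.44124658  0.20175551  0.089     ]
 [ 0.57254399 -0.01049349  0.089     ]
 [ 0.42262915  0.00433323  0.089     ]]
bar [[0.56498916 0.13223545 0.11      ]
 [0.45625647 0.14830402 0.11      ]] [0.51062282 0.14026973 0.11      ]
grip [[0.54656442 0.24297559 0.088     ]
 [0.46056827 0.25079949 0.088     ]] [0.50356634 0.24688754 0.088     ]
yaw from y dir -5.194739904061228
-8.406354175196368
-5.198438105754002
[0.50665181 0.09663153 0.089     ]
[[0.78575962 0.02201053 0.59583163]
 [0.76294324 0.14324411 0.59699985]]
```

```bash
cat >> h.py <<'E'
from scipy.spatial.transform import Rotation as Ro
def plan(o,target,yaw=None):
    R=Ro.from_quat(o['tool_rot']).as_matrix();d=R.T@(np.array(target)-o['position'])*100
    y=np.arctan2(R[1,0],R[0,0])
    print("t",o['time'],"shift cm",d.round(2),"spin",None if yaw is None else round(y-yaw,4),"toolyaw",np.degrees(y).round(2),"pos",o['position'].round(4),"F",o['ft_force'].round(1),"w",o['grip_width'].round(4))
E
python3 - <<'E'
from h import *
from rig import robot
o=robot.get_obs();plan(o,[.50,.09,.33],np.radians(-5.2))
m=load("wrist0");E=m['extrinsics'];R=Ro.from_quat(o['tool_rot']).as_matrix()
print(R.T@(-E[:3,:3].T@E[:3,3]-o['position']), R.T@(-E[2,:3]))
E
```

```text
Traceback (most recent call last):
  File "h.py", line 31, in plan
    print("t",o['time'],"shift cm",d.round(2),"spin",None if yaw is None else round(y-yaw,4),"toolyaw",np.degrees(y).round(2),"pos",o['position'].round(4),"F",o['ft_force'].round(1),"w",o['grip_width'].round(4))
                                                                                                                                                                                          ^^^^^^^^^^^^^^^^^^^^^
AttributeError: 'float' object has no attribute 'round'
```

```bash
sed -i "s/o\['grip_width'\].round(4)/round(o['grip_width'],4)/" h.py
python3 - <<'E'
from h import *
from rig import robot
o=robot.get_obs();plan(o,[.50,.09,.33],np.radians(-5.2))
m=load("wrist0");E=m['extrinsics'];R=Ro.from_quat(o['tool_rot']).as_matrix()
print(R.T@(-E[:3,:3].T@E[:3,3]-o['position']), R.T@(-E[2,:3]))
E
```

```text
t 0.15 shift cm [ 50.47 -56.75 -10.71] spin 0.3816 toolyaw 16.66 pos [ 0.1792 -0.5982  0.2218] F [-0.2 -0.8 -0.2] w 0.0871
[ 0.07594198 -0.00135942 -0.16119091] [-2.76016276e-01 -3.84588662e-04  9.61152884e-01]
```

Request:
arm_command([
  [50, -56.5, -9, 0.38, 0],
  [50, -56.5, -9, 0.38, 0],
  [50, -56.5, -9, 0.38, 0],
  [50, -56.5, -9, 0.38, 0],
  [50, -56.5, -9, 0.38, 0],
], newtons=20)

```text
time: 0.78
position: [0.3101, -0.3152, 0.2597]
tool_rot: [0.999, -0.045, 0.0, -0.0]
ft_force: [1.0, 0.1, 0.4]
grip_width: 0.0453
```

```bash
python3 - <<'E'
from h import *
from rig import robot
o=robot.get_obs();plan(o,[.47,.09,.31],np.radians(-5.2))
E
```

```text
t 0.775 shift cm [ 12.29 -41.8   -5.02] spin 0.0009 toolyaw -5.15 pos [ 0.3101 -0.3152  0.2597] F [1.  0.1 0.4] w 0.0453
```

Request:
arm_command([
  [12, -41, -5, 0, 0],
  [12, -41, -5, 0, 0],
  [12, -41, -5, 0, 0],
  [12, -41, -5, 0, 0],
  [12, -41, -5, 0, 0],
])

```text
time: 1.4
position: [0.4234, -0.0263, 0.2963]
tool_rot: [0.999, -0.045, 0.0, 0.0]
ft_force: [0.6, -0.9, -0.4]
grip_width: 0.002
```

Request:
arm_command([
  [0.5, -10, -1, 0, 0],
  [0.5, -10, -1, 0, 0],
  [0.5, -10, -1, 0, 0],
])

```text
time: 1.78
position: [0.4367, 0.0731, 0.306]
tool_rot: [0.999, -0.042, 0.0, -0.0]
ft_force: [0.2, 0.1, -0.4]
grip_width: 0.0005
```

```bash
python3 - <<'E'
from h import *
from rig import robot
o=robot.get_obs();plan(o,[.47,.09,.31],np.radians(-5.2))
m=snap(robot,"wrist","wrist1");cv2.imwrite("pics/wrist1.png",m['p'][:,:,::-1])
m=snap(robot,"side","side1");crop(m,170,90,370,290,3,"side1c")
E
```

```text
t 1.775 shift cm [ 3.17 -1.96 -0.4 ] spin 0.0067 toolyaw -4.82 pos [0.4367 0.0731 0.306 ] F [ 0.2  0.1 -0.4] w 0.0005
```

View pics/wrist1.png

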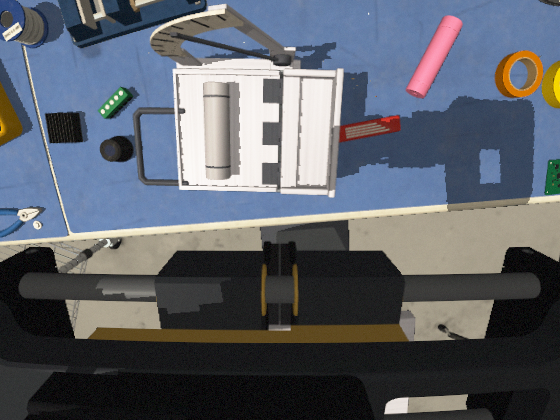

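View pics/side1c.png

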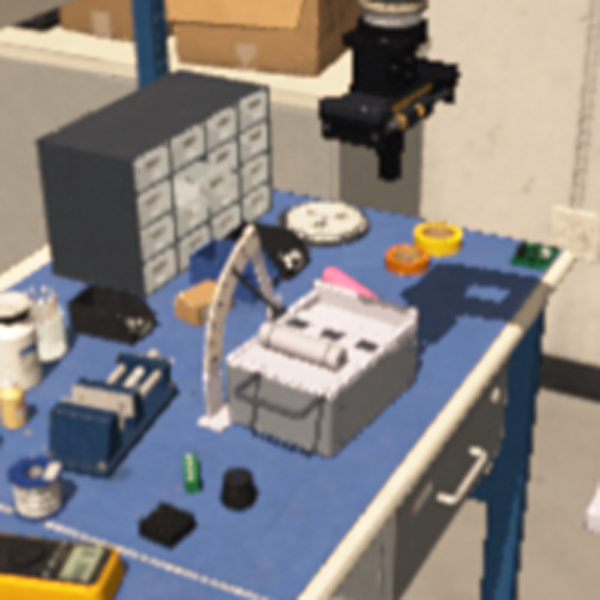

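```bash
python3 - <<'E'
from h import *
m=load("wrist1");crop(m,125,0,355,200,3.4,"w1c")
E
```

```text
(no output)
```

View pics/w1c.png

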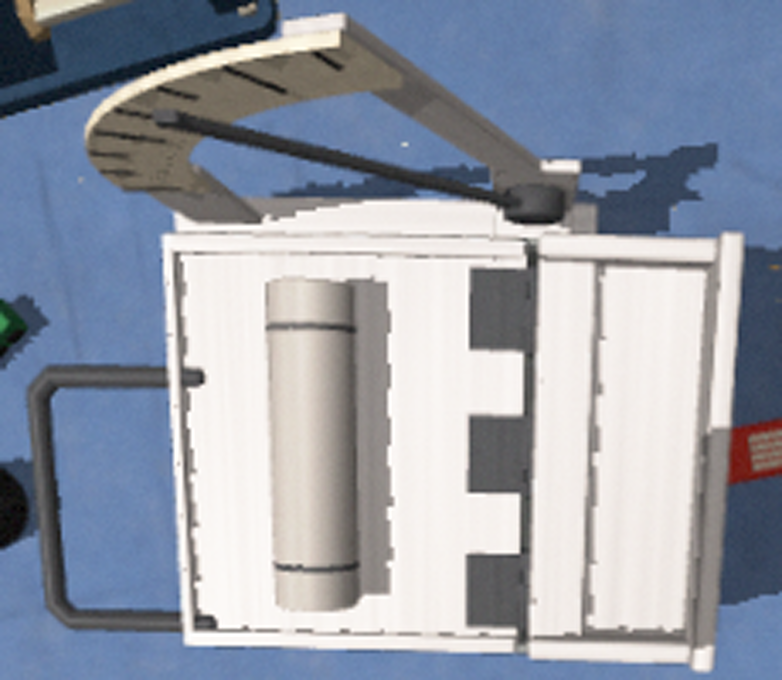

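```bash
python3 - <<'E'
from h import *
m=load("wrist1")
P=lambda l,z,m=m:onz(m,(np.array(l,float)+.5)/3.4+[125-.5,0-.5],z)
f=P([[165,238],[187,640]],.093);h=P([[527,240],[521,650]],.091)
g=P([[41,400],[55,600]],.087);b=P([[309,280],[316,608]],.104)  # ends at mid
s=P([[742,235],[712,668]],.109)
for n,a in zip("flapedge hinge grip bar stop".split(),(f,h,g,b,s)):
    e=a[0]-a[1];print(n,a.round(4).tolist(),a.mean(0).round(4),np.degrees(np.arctan2(e[1],e[0])).round(2),np.linalg.norm(e).round(4))
E
```

```text
flapedge [[0.5882, 0.187, 0.093], [0.447, 0.2025, 0.093]] [0.5176 0.1947 0.093 ] -6.28 0.142
hinge [[0.5759, 0.0623, 0.091], [0.4319, 0.0767, 0.091]] [0.5039 0.0695 0.091 ] -5.71 0.1447
grip [[0.5394, 0.2439, 0.087], [0.466, 0.2534, 0.087]] [0.5027 0.2486 0.087 ] -7.35 0.074
bar [[0.5677, 0.1367, 0.104], [0.4565, 0.1493, 0.104]] [0.5121 0.143  0.104 ] -6.45 0.1119
stop [[0.5689, -0.0081, 0.109], [0.4233, 0.0076, 0.109]] [ 4.961e-01 -3.000e-04  1.090e-01] -6.17 0.1465
```

```bash
python3 - <<'E'
from h import *
from rig import robot
o=robot.get_obs();print(o['q'])
R=Ro.from_quat(o['tool_rot']).as_matrix()
for n in ("side1",):
    m=load(n);uv=np.array([(u,v) for v in range(60,200) for u in range(240,360)])
    uv=uv[m['d'][uv[:,1],uv[:,0]]>0];p=(dep(m,uv)-o['position'])@R
    k=(abs(p)<.25).all(1);p=p[k];p=p[p[:,2]<.02]
    for z in np.arange(-.24,.02,.02):
        s=p[(p[:,2]>=z)&(p[:,2]<z+.02)]
        if len(s):print(round(z,2),len(s),s.min(0).round(3),s.max(0).round(3))
yaw=np.radians(-6.2);x=np.array([np.cos(yaw),np.sin(yaw)]);y=np.array([-x[1],x[0]]);O=np.array([.5071,.0993])
plan(o,[*(O+.082*y),.16],yaw)
E
```

```text
[-9.24208827e-02  1.71308696e-01  1.75255690e+00 -7.83383476e-04
  1.21841410e+00  1.56671759e+00]
-0.24 152 [-0.037 -0.041 -0.24 ] [ 0.028  0.015 -0.22 ]
-0.22 153 [-0.039 -0.038 -0.22 ] [ 0.031  0.02  -0.2  ]
-0.2 128 [-0.038 -0.037 -0.2  ] [ 0.023  0.012 -0.18 ]
-0.18 227 [-0.042 -0.057 -0.18 ] [ 0.035  0.023 -0.16 ]
-0.16 121 [-0.037 -0.056 -0.16 ] [ 0.028  0.017 -0.14 ]
-0.14 139 [-0.028 -0.055 -0.139] [ 0.02   0.016 -0.12 ]
-0.12 376 [-0.041 -0.1   -0.12 ] [ 0.035  0.098 -0.1  ]
-0.1 297 [-0.042 -0.097 -0.1  ] [ 0.036  0.089 -0.08 ]
-0.08 113 [-0.041 -0.091 -0.08 ] [ 0.034  0.084 -0.06 ]
-0.06 35 [-0.015 -0.019 -0.058] [-0.002  0.014 -0.04 ]
-0.04 42 [-0.016 -0.017 -0.039] [ 0.009  0.011 -0.022]
-0.02 45 [-0.015 -0.013 -0.019] [ 0.007  0.009 -0.   ]
t 1.875 shift cm [  6.96 -11.67  14.55] spin 0.0201 toolyaw -5.05 pos [0.4365 0.0708 0.3056] F [ 0.2  0.1 -0.1] w 0.0006
```

Request:
arm_command([
  [6.9, -11.7, 6, 0.02, 0],
  [6.9, -11.7, 12, 0.02, 0],
  [6.9, -11.7, 14.5, 0.02, 0],
  [6.9, -11.7, 14.5, 0.02, 0],
  [6.9, -11.7, 14.5, 0.02, 0],
])

```text
time: 2.5
position: [0.5156, 0.1801, 0.16]
tool_rot: [0.998, -0.055, -0.001, 0.001]
ft_force: [-1.2, -0.3, 0.2]
grip_width: 0.0004
```

```bash
cat >> h.py <<'E'
yaw=np.radians(-6.2);bx=np.array([np.cos(yaw),np.sin(yaw)]);by=np.array([-bx[1],bx[0]]);O=np.array([.5071,.0993])
def B(x,y,z): return [*(O+x*bx+y*by),z]
def inbox(p): d=np.array(p)[:2]-O; return (d@bx).round(4),(d@by).round(4),round(p[2],4)
E
python3 - <<'E'
from h import *
from rig import robot
o=robot.get_obs();plan(o,B(0,.082,.098),yaw);print(inbox(o['position']))
m=snap(robot,"wrist","wrist2");cv2.imwrite("pics/wrist2.png",m['p'][:,:,::-1])
E
```

```text
t 2.5 shift cm [ 0.04 -0.09  6.2 ] spin -0.0021 toolyaw -6.32 pos [0.5156 0.1801 0.16  ] F [-1.2 -0.3  0.2] w 0.0004
(np.float64(-0.0002), np.float64(0.0812), np.float64(0.16))
```

View pics/wrist2.png

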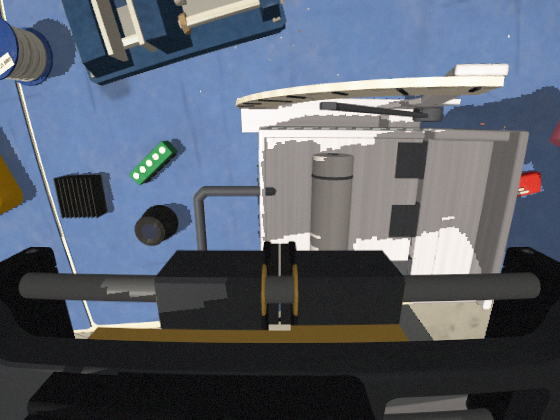

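Request:
arm_command([
  [0, -0.1, 3, 0, 0],
  [0, -0.1, 5, 0, 0],
  [0, -0.1, 6.2, 0, 0],
  [0, -0.1, 6.2, 0, 0],
])

```text
time: 3.05
position: [0.5165, 0.1817, 0.0998]
tool_rot: [0.998, -0.055, 0.0, -0.0]
ft_force: [0.1, 0.3, -0.8]
grip_width: 0.0006
```

```bash
python3 - <<'E'
from h import *
from rig import robot
o=robot.get_obs();plan(o,B(0,-.04,.098),yaw);print(inbox(o['position']))
m=snap(robot,"side","side2");crop(m,230,150,320,250,6,"side2c")
E
```

```text
t 3.05 shift cm [-0.02 12.29  0.18] spin -0.002 toolyaw -6.31 pos [0.5165 0.1817 0.0998] F [ 0.1  0.3 -0.8] w 0.0006
(np.float64(0.0004), np.float64(0.0829), np.float64(0.0998))
```

View pics/side2c.png

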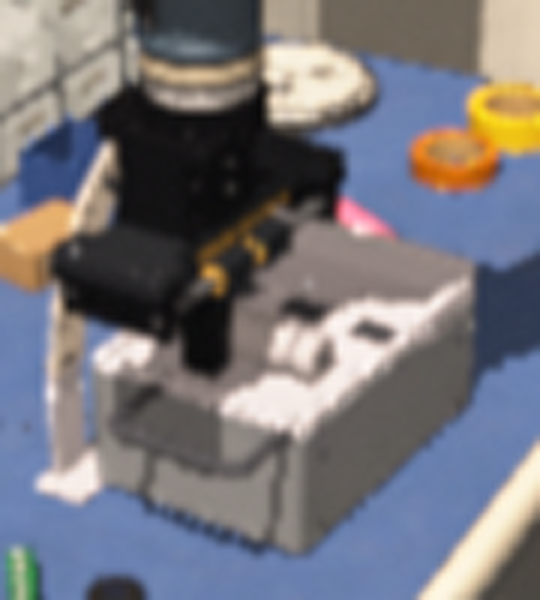

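Request:
arm_command([
  [0, 0.6, 0.1, 0, 0],
  [0, 1.2, 0.1, 0, 0],
  [0, 1.8, 0.1, 0, 0],
  [0, 2.4, 0.1, 0, 0],
  [0, 3.0, 0.1, 0, 0],
])

```text
time: 3.72
position: [0.5128, 0.152, 0.0979]
tool_rot: [0.999, -0.055, 0.0, 0.0]
ft_force: [-0.3, 0.7, 0.3]
grip_width: 0.0004
```

```bash
python3 - <<'E'
from h import *
from rig import robot
o=robot.get_obs();plan(o,B(0,-.04,.098),yaw);print(inbox(o['position']))
m=snap(robot,"wrist","wrist3");cv2.imwrite("pics/wrist3.png",m['p'][:,:,::-1])
E
```

```text
t 3.725 shift cm [ 0.01  9.3  -0.01] spin -0.001 toolyaw -6.26 pos [0.5128 0.152  0.0979] F [-0.3  0.7  0.3] w 0.0004
(np.float64(0.0), np.float64(0.053), np.float64(0.0979))
```

View pics/wrist3.png

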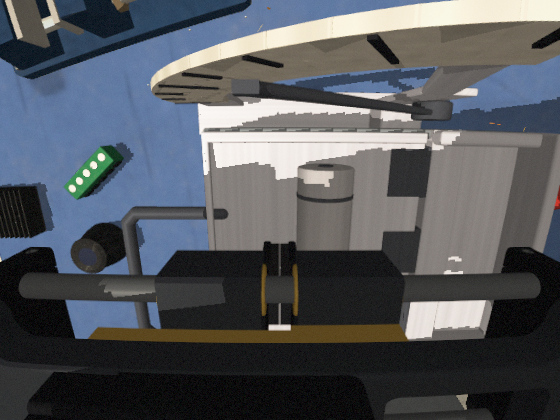

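Request:
arm_command([
  [0, 0.6, 0, 0, 0],
  [0, 1.2, 0, 0, 0],
  [0, 1.8, 0, 0, 0],
  [0, 2.4, 0, 0, 0],
  [0, 3.0, 0, 0, 0],
])

```text
time: 4.4
position: [0.5095, 0.1223, 0.0979]
tool_rot: [0.999, -0.055, -0.0, -0.0]
ft_force: [0.3, 0.9, 0.2]
grip_width: 0.0008
```

```bash
python3 - <<'E'
from h import *
from rig import robot
o=robot.get_obs();plan(o,B(0,-.04,.098),yaw);print(inbox(o['position']))
m=snap(robot,"wrist","wrist4");cv2.imwrite("pics/wrist4.png",m['p'][:,:,::-1])
E
```

```text
t 4.4 shift cm [ 0.01  6.31 -0.01] spin -0.001 toolyaw -6.26 pos [0.5095 0.1223 0.0979] F [0.3 0.9 0.2] w 0.0008
(np.float64(-0.0001), np.float64(0.0231), np.float64(0.0979))
```

View pics/wrist4.png

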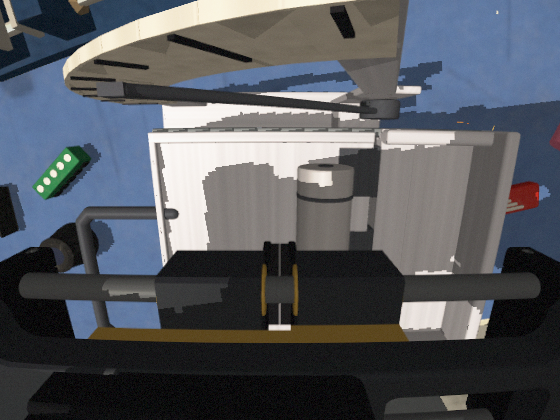

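Request:
arm_command([
  [0, 0.6, 0, 0, 0],
  [0, 1.2, 0, 0, 0],
  [0, 1.8, 0, 0, 0],
  [0, 2.4, 0, 0, 0],
  [0, 3.0, 0, 0, 0],
])

```text
time: 5.08
position: [0.5063, 0.0924, 0.0979]
tool_rot: [0.999, -0.055, -0.0, 0.0]
ft_force: [-0.2, 0.8, 1.2]
grip_width: 0.0003
```

Request:
arm_command([
  [0, 0.6, 0, 0, 0],
  [0, 1.2, 0, 0, 0],
  [0, 1.7, 0, 0, 0],
  [0, 2.1, 0, 0, 0],
  [0, 2.5, 0, 0, 0],
])

```text
time: 5.7
position: [0.5036, 0.0677, 0.0979]
tool_rot: [0.999, -0.055, -0.0, 0.0]
ft_force: [-0.1, 0.2, 0.9]
grip_width: 0.0005
```

```bash
python3 - <<'E'
from h import *
from rig import robot
o=robot.get_obs();plan(o,B(0,-.04,.098),yaw);print(inbox(o['position']))
m=snap(robot,"wrist","wrist5");cv2.imwrite("pics/wrist5.png",m['p'][:,:,::-1])
m=snap(robot,"top","top5");crop(m,210,160,320,250,6,"top5c")
E
```

```text
t 5.7 shift cm [ 0.01  0.82 -0.01] spin -0.0009 toolyaw -6.25 pos [0.5036 0.0677 0.0979] F [-0.1  0.2  0.9] w 0.0005
(np.float64(-0.0001), np.float64(-0.0318), np.float64(0.0979))
```

View pics/wrist5.png

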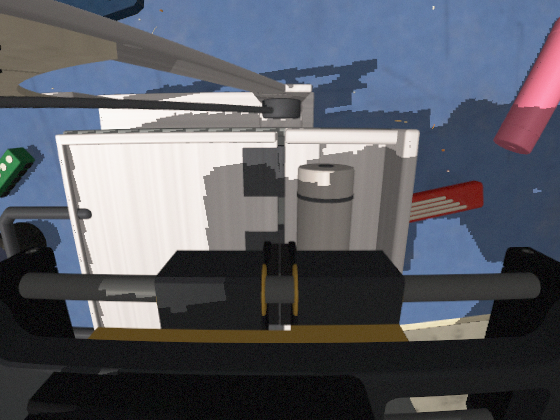

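View pics/top5c.png

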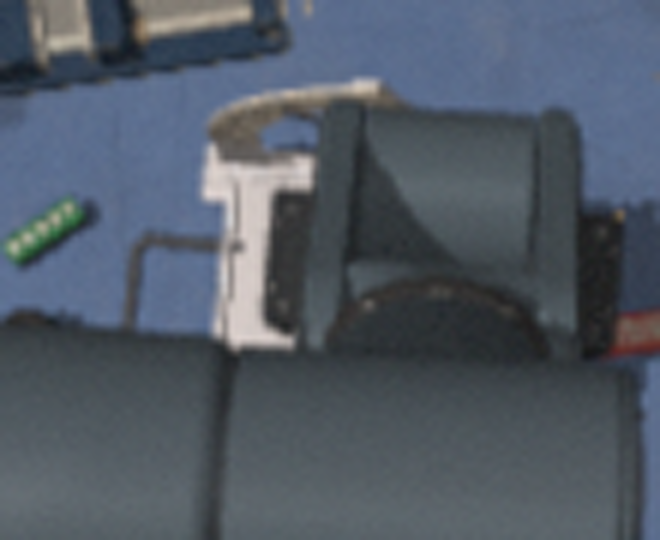

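Request:
arm_command([
  [0, 0.4, 0, 0, 0],
  [0, 0.8, 0, 0, 0],
  [0, 1.1, 0, 0, 0],
  [0, 1.1, 0, 0, 0],
])

```text
time: 6.3
position: [0.5024, 0.0568, 0.0979]
tool_rot: [0.998, -0.055, -0.0, 0.0]
ft_force: [0.1, 0.3, 0.7]
grip_width: 0.0004
```

```bash
python3 - <<'E'
from h import *
from rig import robot
o=robot.get_obs();plan(o,B(-.021,.150,.2),yaw);print(inbox(o['position']))
m=snap(robot,"wrist","wrist6");cv2.imwrite("pics/wrist6.png",m['p'][:,:,::-1])
E
```

```text
t 6.3 shift cm [ -2.12 -19.27 -10.21] spin -0.0013 toolyaw -6.28 pos [0.5024 0.0568 0.0979] F [0.1 0.3 0.7] w 0.0004
(np.float64(-0.0001), np.float64(-0.0427), np.float64(0.0979))
```

View pics/wrist6.png

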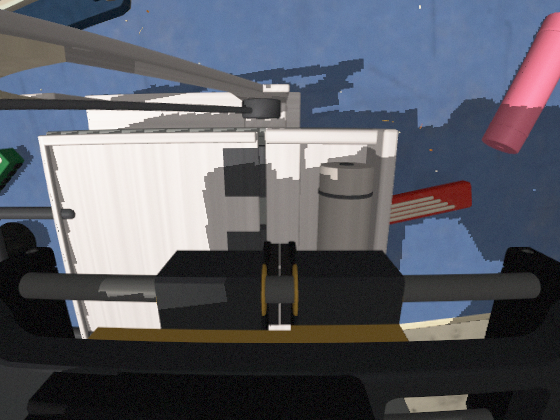

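Request:
arm_command([
  [0, -1.5, -4, 0, 0],
  [-2, -7, -12, 0, 2],
  [-2.1, -13, -15, 0, 5],
  [-2.1, -16, -15, 0, 5],
  [-2.1, -16, -15, 0, 5],
])

```text
time: 6.98
position: [0.4999, 0.2223, 0.2502]
tool_rot: [0.999, -0.052, 0.003, -0.001]
ft_force: [0.0, -1.3, -0.4]
grip_width: 0.0328
```

```bash
python3 - <<'E'
from h import *
from rig import robot
o=robot.get_obs();plan(o,B(-.021,.150,.068),yaw);print(inbox(o['position']),inbox([.5027,.2486,.087]))
m=snap(robot,"wrist","wrist7");cv2.imwrite("pics/wrist7.png",m['p'][:,:,::-1])
for n in("wrist3","wrist4","wrist1"):
    crop(load(n),0,0,560,220,1.4,n+"c")
E
```

```text
t 6.975 shift cm [-0.14 -2.8  18.23] spin 0.0047 toolyaw -5.93 pos [0.4999 0.2223 0.2502] F [ 0.  -1.3 -0.4] w 0.0328
(np.float64(-0.0204), np.float64(0.1215), np.float64(0.2502)) (np.float64(-0.0205), np.float64(0.148), 0.087)
```

View pics/wrist7.png

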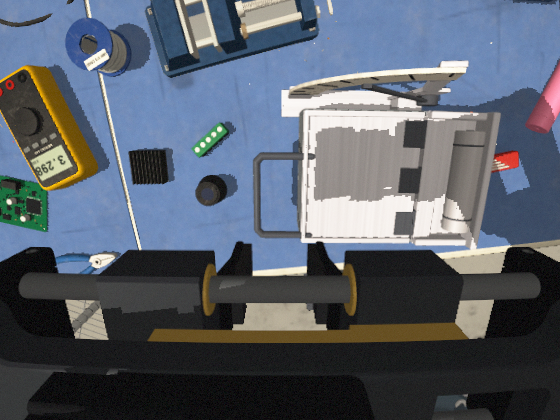

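View pics/wrist4c.png

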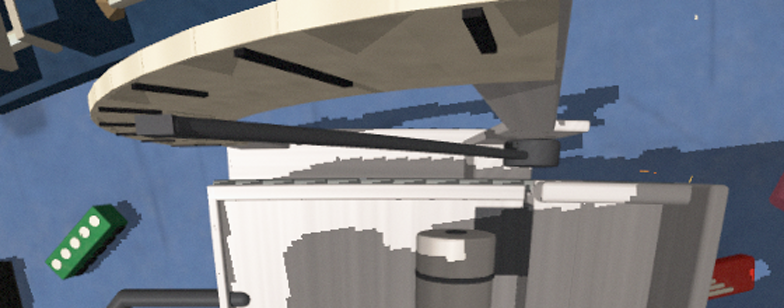

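```bash
python3 - <<'E'
from h import *
H=np.array(B(0,-.03,.087))
for n,roi in(("wrist4",(100,78,370,112)),("wrist3",(235,76,425,116)),("wrist1",(168,30,290,66))):
    m=load(n);g=m['p'].max(2)
    x0,y0,x1,y1=roi
    uv=np.array([(u,v) for v in range(y0,y1) for u in range(x0,x1) if g[v,u]<75 and m['d'][v,u]>0])
    p=dep(m,uv);d=p[:,:2]-O;q=np.c_[d@bx,d@by+.03,p[:,2]-.087]
    k=(q[:,0]>.06)&(q[:,0]<.084)&(np.hypot(q[:,1],q[:,2])<.15)&(np.hypot(q[:,1],q[:,2])>.02)&(q[:,2]>.005);q=q[k]
    a=np.arctan2(q[:,2],q[:,1]);r=np.hypot(q[:,1],q[:,2])
    print(n,len(q),"x",np.percentile(q[:,0],[5,50,95]).round(4),"rmax",r.max().round(4))
    for lo in np.arange(.02,.15,.02):
        s=(r>=lo)&(r<lo+.02)
        if s.sum()>3:print("  r",round(lo,2),s.sum(),"ang",np.percentile(a[s],[5,50,95]).round(3))
    c=q.mean(0);u,s_,vt=np.linalg.svd(q-c);v=vt[0]*np.sign(vt[0][1]);print("  pca",v.round(3),"ang",np.arctan2(v[2],v[1]).round(4))
E
```

```text
wrist4 1712 x [0.0823 0.083  0.0839] rmax 0.1402
  r 0.02 79 ang [0.917 0.951 1.011]
  r 0.04 123 ang [0.881 0.903 0.925]
  r 0.06 169 ang [0.869 0.882 0.895]
  r 0.08 261 ang [0.856 0.87  0.881]
  r 0.1 456 ang [0.828 0.861 0.871]
  r 0.12 622 ang [0.821 0.856 0.866]
  pca [-0.001  0.684  0.729] ang 0.8175
wrist3 1340 x [0.0823 0.0829 0.0839] rmax 0.1404
  r 0.02 62 ang [0.874 0.943 0.998]
  r 0.04 93 ang [0.877 0.902 0.926]
  r 0.06 158 ang [0.822 0.879 0.895]
  r 0.08 209 ang [0.825 0.867 0.877]
  r 0.1 330 ang [0.835 0.86  0.869]
  r 0.12 487 ang [0.822 0.856 0.864]
  pca [-0.001  0.68   0.733] ang 0.8227
wrist1 325 x [0.0819 0.0827 0.0838] rmax 0.1382
  r 0.02 41 ang [0.889 0.951 1.037]
  r 0.04 48 ang [0.812 0.881 0.926]
  r 0.06 45 ang [0.81  0.875 0.898]
  r 0.08 56 ang [0.825 0.867 0.88 ]
  r 0.1 63 ang [0.818 0.86  0.876]
  r 0.12 72 ang [0.817 0.851 0.865]
  pca [0.001 0.681 0.732] ang 0.8213
```

```bash
python3 - <<'E'
from h import *
for n,roi in(("wrist4",(100,78,370,112)),("wrist3",(235,76,425,116))):
    m=load(n);g=m['p'].max(2);x0,y0,x1,y1=roi
    uv=np.array([(u,v) for v in range(y0,y1) for u in range(x0,x1) if g[v,u]<75 and m['d'][v,u]>0])
    p=dep(m,uv);d=p[:,:2]-O;q=np.c_[d@bx,d@by+.03,p[:,2]-.087];r=np.hypot(q[:,1],q[:,2])
    q=q[(q[:,0]>.06)&(q[:,0]<.092)&(r<.15)&(r>.025)&(q[:,2]>.005)];r=np.hypot(q[:,1],q[:,2])
    t=np.array([np.cos(.825),np.sin(.825)]);al=q[:,1:]@t;pe=q[:,1:]@np.array([-t[1],t[0]])
    for lo,hi in((10,50),(50,95),(5,95)):
        # per-bin perpendicular medians/upper
        b=np.arange(.03,.135,.01);xs=[];ys=[]
        for z in b:
            s=pe[(al>=z)&(al<z+.01)]
            if len(s)>5:xs.append(z+.005);ys.append(np.percentile(s,(lo+hi)/2))
        k=np.polyfit(xs,ys,1);print(n,(lo+hi)/2,"ang",(.825+k[0]).round(4),"off",k[1].round(4))
m=load("wrist7")
uv=np.array([(u,v) for v in range(135,235) for u in range(425,500) if m['d'][v,u]>0]);p=dep(m,uv);d=p[:,:2]-O;q=np.c_[d@bx,d@by,p[:,2]]
q=q[(abs(q[:,0])<.06)&(q[:,1]<-.05)&(q[:,1]>-.094)]
for x in np.arange(-.06,.06,.015):
    s=q[(q[:,0]>=x)&(q[:,0]<x+.015)];t=s[s[:,2]>s[:,2].max()-.003];print(round(x,3),len(s),"ztop",s[:,2].max().round(4),"y at top",t[:,1].mean().round(4))
# flap plane level, grip bar
uv=np.array([(u,v) for v in range(100,250) for u in range(240,305) if m['d'][v,u]>0]);p=dep(m,uv);d=p[:,:2]-O;q=np.c_[d@bx,d@by,p[:,2]]
q=q[(q[:,2]>.07)&(q[:,1]>.13)];k=abs(q[:,0]+.02)<.03;print("grip",len(q),q[:,0].min(),q[:,0].max(),np.median(q[k],0),q[k].max(0))
E
```

```text
wrist4 30.0 ang 0.8211 off 0.004
wrist4 72.5 ang 0.8284 off 0.004
wrist4 50.0 ang 0.8251 off 0.004
wrist3 30.0 ang 0.8229 off 0.0039
wrist3 72.5 ang 0.8283 off 0.004
wrist3 50.0 ang 0.8262 off 0.0039
-0.06 440 ztop 0.1112 y at top -0.0777
-0.045 601 ztop 0.1119 y at top -0.0776
-0.03 633 ztop 0.1108 y at top -0.0781
-0.015 636 ztop 0.1113 y at top -0.0778
0.0 662 ztop 0.1113 y at top -0.0771
0.015 689 ztop 0.1119 y at top -0.0774
0.03 712 ztop 0.1117 y at top -0.0774
0.045 273 ztop 0.1115 y at top -0.078
grip 852 -0.0680569279921207 0.02894467652827192 [-0.01201579  0.14715927  0.08984091] [0.00993971 0.15242299 0.2614409 ]
```

```bash
python3 - <<'E'
from h import *
from rig import robot
o=robot.get_obs();plan(o,B(-.0205,.1485,.068),yaw);print(inbox(o['position']))
E
```

```text
t 7.025 shift cm [ 0.03 -2.89 18.08] spin 0.0031 toolyaw -6.02 pos [0.499  0.2204 0.2488] F [-0.  -0.8  0.1] w 0.0366
(np.float64(-0.0212), np.float64(0.1195), np.float64(0.2488))
```

Request:
arm_command([
  [0, -3.0, 5, 0, 4.5],
  [0, -3.0, 10, 0, 4.5],
  [0, -3.0, 12, 0, 4.5],
  [0, -3.0, 12, 0, 4.5],
  [0, -3.0, 12, 0, 4.5],
])

```text
time: 7.65
position: [0.5028, 0.2475, 0.1283]
tool_rot: [0.998, -0.055, 0.0, 0.0]
ft_force: [0.9, 0.0, 1.0]
grip_width: 0.0452
```

```bash
python3 - <<'E'
from h import *
from rig import robot
o=robot.get_obs();plan(o,B(-.0205,.1485,.068),yaw);print(inbox(o['position']))
m=snap(robot,"wrist","wrist8");cv2.imwrite("pics/wrist8.png",m['p'][:,:,::-1])
E
```

```text
t 7.65 shift cm [-0.02 -0.17  6.03] spin -0.0021 toolyaw -6.32 pos [0.5028 0.2475 0.1283] F [0.9 0.  1. ] w 0.0452
(np.float64(-0.0203), np.float64(0.1468), np.float64(0.1283))
```

View pics/wrist8.png

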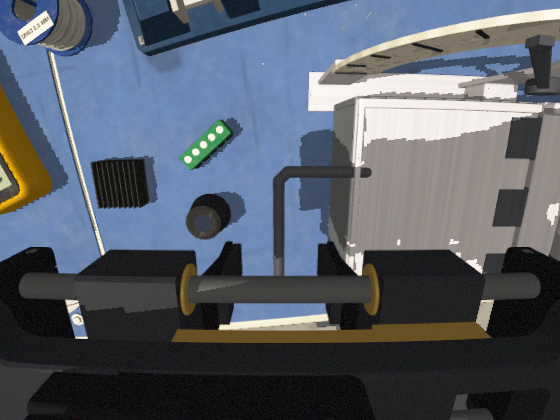

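Request:
arm_command([
  [0, 0, 3, 0, 4.5],
  [0, 0, 5, 0, 4.5],
  [0, 0, 6, 0, 4.5],
  [0, 0, 6, 0, 4.5],
  [0, 0, 6, 0, 2.0],
])

```text
time: 8.32
position: [0.5031, 0.2484, 0.0689]
tool_rot: [0.999, -0.055, 0.001, -0.0]
ft_force: [0.3, 0.6, 0.7]
grip_width: 0.0406
```

Request:
arm_command([
  [0, 0, 0, 0, 0],
  [0, 0, 0, 0, 0],
  [0, 0, 0, 0, 0],
  [0, 0, 0, 0, 0],
], newtons=20)

```text
time: 8.82
position: [0.5023, 0.2481, 0.068]
tool_rot: [0.999, -0.055, 0.0, 0.0]
ft_force: [1.1, -0.4, 1.2]
grip_width: 0.0073
```

```bash
python3 - <<'E'
from h import *
from rig import robot
o=robot.get_obs();plan(o,B(-.0205,.1485,.068),yaw);print(inbox(o['position']))
m=snap(robot,"side","side9");crop(m,210,150,320,250,6,"side9c")
E
```

```text
t 8.825 shift cm [ 0.04 -0.11  0.  ] spin -0.0009 toolyaw -6.25 pos [0.5023 0.2481 0.068 ] F [ 1.1 -0.4  1.2] w 0.0073
(np.float64(-0.0209), np.float64(0.1474), np.float64(0.068))
```

View pics/side9c.png

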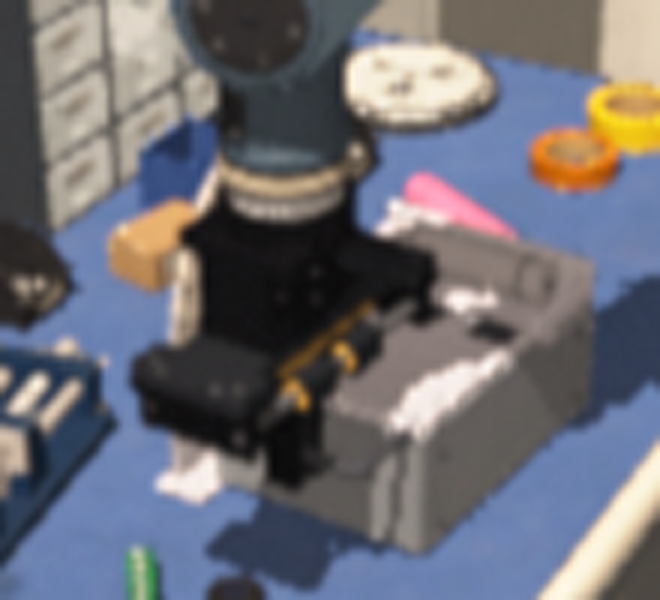

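Request:
arm_command([
  [0, 0.06, -1.44, 0, 0],
  [0, 0.23, -2.87, 0, 0],
  [0, 0.52, -4.28, 0, 0],
  [0, 0.91, -5.66, 0, 0],
  [0, 1.42, -7.01, 0, 0],
])

```text
time: 9.5
position: [0.5006, 0.2341, 0.1392]
tool_rot: [0.999, -0.055, 0.0, -0.0]
ft_force: [0.2, 0.9, -0.9]
grip_width: 0.0069
```

```bash
python3 - <<'E'
from h import *
from rig import robot
o=robot.get_obs();plan(o,B(-.0205,.1485,.068),yaw);b=inbox(o['position']);print(b,np.arctan2(b[2]+.019-.087,b[1]+.0325))
E
```

```text
t 9.5 shift cm [ 0.04 -1.52  7.12] spin -0.0012 toolyaw -6.27 pos [0.5006 0.2341 0.1392] F [ 0.2  0.9 -0.9] w 0.0069
(np.float64(-0.021), np.float64(0.1333), np.float64(0.1392)) 0.4056194822707377
```

Request:
arm_command([
  [0, 0.61, -1.3, 0, 0],
  [0, 1.33, -2.55, 0, 0],
  [0, 2.14, -3.74, 0, 0],
  [0, 3.05, -4.86, 0, 0],
  [0, 3.78, -5.65, 0, 0],
])

```text
time: 10.12
position: [0.4967, 0.1974, 0.1962]
tool_rot: [0.998, -0.055, 0.001, -0.002]
ft_force: [-0.3, 6.3, 3.3]
grip_width: 0.0071
```

Request:
arm_command([
  [0, 0.6, -0.57, 0, 0],
  [0, 0.6, -0.57, 0, 0],
  [0, 0.6, -0.57, 0, 0],
])

```text
time: 10.5
position: [0.4961, 0.1918, 0.2019]
tool_rot: [0.998, -0.055, 0.001, -0.002]
ft_force: [-1.2, 6.6, 5.9]
grip_width: 0.0072
```

```bash
python3 - <<'E'
from h import *
from rig import robot
o=robot.get_obs();plan(o,B(-.0205,.1485,.068),yaw);b=inbox(o['position']);print(b,np.arctan2(b[2]+.019-.087,b[1]+.0325))
m=snap(robot,"wrist","wrist10");cv2.imwrite("pics/wrist10.png",m['p'][:,:,::-1])
m=snap(robot,"side","side10");crop(m,210,150,320,250,6,"side10c")
E
```

```text
t 10.5 shift cm [ 0.02 -5.72 13.41] spin -0.002 toolyaw -6.31 pos [0.4961 0.1918 0.2019] F [-1.2  6.6  5.9] w 0.0072
(np.float64(-0.021), np.float64(0.0908), np.float64(0.2019)) 0.8265879172205217
```

View pics/wrist10.png

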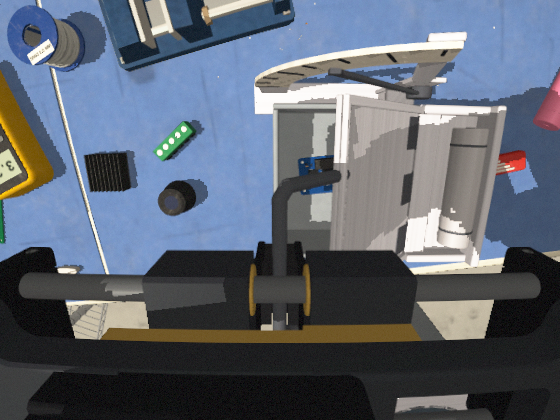

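View pics/side10c.png

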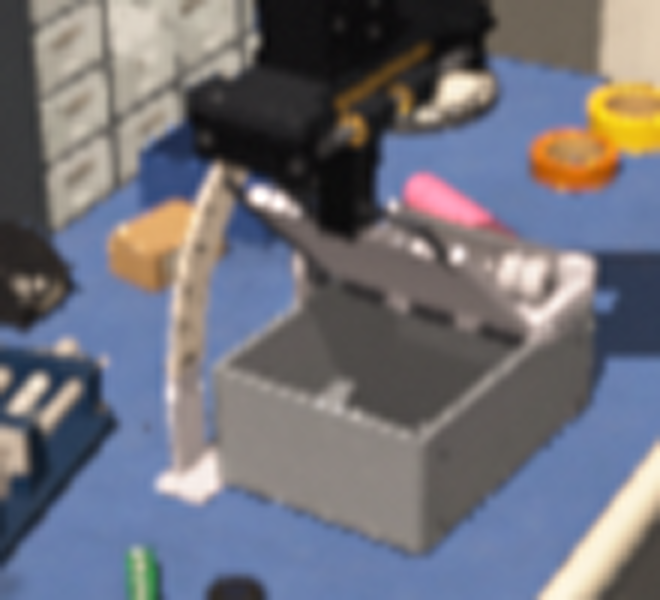

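```bash
cat > ang.py <<'E'
from h import *
import sys
n=sys.argv[1];m=load(n)
def q_of(roi,g=None):
    x0,y0,x1,y1=roi;v,u=np.mgrid[y0:y1,x0:x1];uv=np.c_[u.ravel(),v.ravel()];uv=uv[m['d'][uv[:,1],uv[:,0]]>0]
    if g: uv=uv[m['p'].max(2)[uv[:,1],uv[:,0]]<g]
    p=dep(m,uv);d=p[:,:2]-O;return np.c_[d@bx,d@by+.03,p[:,2]-.087]
q=q_of((270,90,430,250));r=np.hypot(q[:,1],q[:,2]);a=np.arctan2(q[:,2],q[:,1])
k=(abs(q[:,0])<.068)&(r>.03)&(r<.122)&(abs(a-.826)<.15);q=q[k]
# fit line z' = c+ s*y in rotated frame, iteratively
th=.826;
for i in range(6):
    al=q[:,1]*np.cos(th)+q[:,2]*np.sin(th);pe=-q[:,1]*np.sin(th)+q[:,2]*np.cos(th)
    kk=abs(pe-np.median(pe))<.003;k=np.polyfit(al[kk],pe[kk],1);th+=np.arctan(k[0])
print("flap",th.round(4),"off",k[1].round(4),kk.sum())
q=q_of((325,60,425,105),80);r=np.hypot(q[:,1],q[:,2]);q=q[(q[:,0]>.06)&(q[:,0]<.092)&(r<.15)&(r>.025)&(q[:,2]>.005)]
th=.826;al=q[:,1]*np.cos(th)+q[:,2]*np.sin(th);pe=-q[:,1]*np.sin(th)+q[:,2]*np.cos(th);xs=[];ys=[]
for z in np.arange(.03,.135,.01):
    s=pe[(al>=z)&(al<z+.01)]
    if len(s)>4:xs.append(z+.005);ys.append(np.median(s))
k=np.polyfit(xs,ys,1);print("pointer",(th+k[0]).round(4),k[1].round(4),len(xs),np.array(ys).round(4))
E
python3 ang.py wrist10; python3 - <<'E'
from h import *
crop(load("wrist10"),230,20,530,260,2.6,"w10c")
E
```

```text
flap 0.8138 off 0.0025 7415
pointer 0.8242 0.004 11 [0.0037 0.004  0.004  0.0039 0.0039 0.0037 0.0039 0.0036 0.0035 0.0037
 0.004 ]
```

View pics/w10c.png

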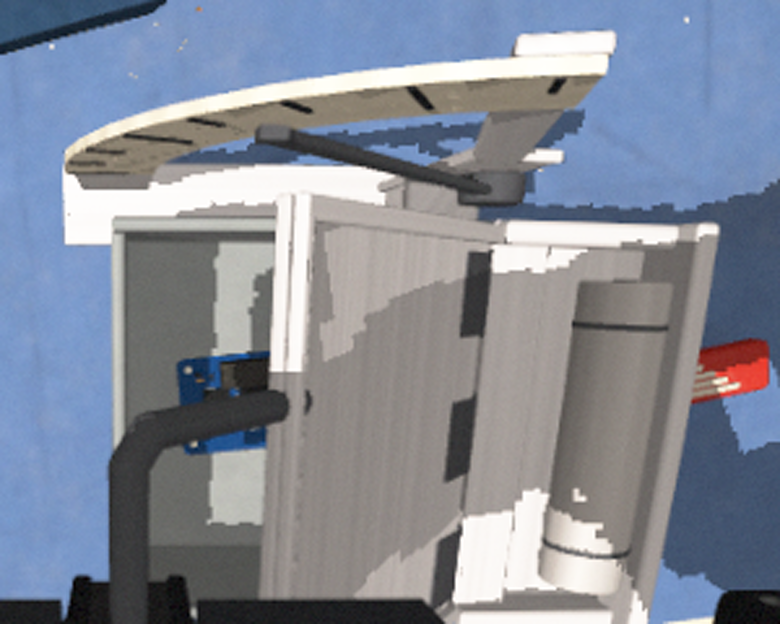

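```bash
python3 - <<'E'
from h import *
for n,roi in (("wrist7",(310,115,410,235)),("wrist1",(175,75,265,190))):
    m=load(n);x0,y0,x1,y1=roi;v,u=np.mgrid[y0:y1,x0:x1];uv=np.c_[u.ravel(),v.ravel()];p=dep(m,uv);d=p[:,:2]-O;q=np.c_[d@bx,d@by,p[:,2]]
    q=q[(abs(q[:,2]-.089)<.003)&(q[:,1]<.095)&(q[:,1]>0)]
    print(n,len(q),np.linalg.lstsq(np.c_[q[:,:2],np.ones(len(q))],q[:,2],rcond=None)[0].round(4))
E
```

```text
wrist7 9674 [0.0004 0.0003 0.0882]
wrist1 6119 [-0.0031  0.0033  0.0881]
```

Request:
arm_command([
  [0, 0.12, -0.13, 0, 0],
  [0, 0.12, -0.13, 0, 0],
  [0, 0.12, -0.13, 0, 0],
])

```text
time: 10.98
position: [0.4959, 0.1906, 0.203]
tool_rot: [0.998, -0.055, 0.001, -0.002]
ft_force: [-1.8, 6.5, 5.4]
grip_width: 0.0071
```

```bash
python3 - <<'E'
from h import *
from rig import robot
o=robot.get_obs();plan(o,B(-.0205,.1485,.068),yaw)
snap(robot,"wrist","wrist11")
E
python3 ang.py wrist11
```

```text
t 10.975 shift cm [ 0.02 -5.85 13.52] spin -0.0018 toolyaw -6.3 pos [0.4959 0.1906 0.203 ] F [-1.8  6.5  5.4] w 0.0071
flap 0.8227 off 0.0025 7279
pointer 0.824 0.0039 11 [0.004  0.0038 0.0039 0.0037 0.0034 0.0035 0.0036 0.0037 0.0037 0.0037
 0.0037]
```

Request:
arm_command([
  [0, 0, 0, 0, 0],
  [0, 0, 0, 0, 0],
  [0, 0, 0, 0, 0],
  [0, 0, 0, 0, 0],
])

```text
time: 11.52
position: [0.4959, 0.1906, 0.203]
tool_rot: [0.998, -0.055, 0.001, -0.002]
ft_force: [-1.2, 6.3, 5.5]
grip_width: 0.0075
```

```bash
python3 - <<'E'
from h import *
from rig import robot
snap(robot,"wrist","wrist12")
E
python3 ang.py wrist12; python3 -c "
from rig import robot
print(robot.hand_in())"
```

```text
flap 0.8228 off 0.0025 7292
pointer 0.8251 0.0038 11 [0.0038 0.0038 0.0038 0.0039 0.0037 0.0037 0.0037 0.0036 0.0036 0.0037
 0.0039]
the job is handed in; nothing more can be done
None
```

I rolled the steel bar along the closed flap into the cradle with the closed fingertips. I then gripped the grip bar, swung the flap up to the pointer and handed in while holding it there, at about 11.6 s.

- **Bar:** after the push its top measured 0.111 m above the bench, the height expected in the cradle. It lay straight, close to the end stop, and was still there in the later pictures.
- **Flap and pointer:** after a half-second hold, the last depth check gave the flap at 0.823 rad and the pointer at 0.825 rad. The pointer also read about 0.825 before the flap was lifted, so it had not moved.
- **Correction:** the first stop read about 0.01 rad low (0.814), so I raised the flap slightly. The angle worked out from the arm's position had read 0.827 there, and I trusted the camera.
- **Forces:** the wrist force is a steady 8 to 9 N, mostly a slight push along the flap, far below the limits.
- **Loose things:** the arm did not go near them, and those in view look undisturbed. I did not measure their positions again.

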